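Uncover the till lock, key it and hold it open

ROBOT

A 7-joint arm with a two-finger parallel gripper is mounted at the origin on the work surface. World frame = base frame: x ahead of the robot, y to its left, z up, the work surface at z = 0. Lengths are in m, angles in rad, forces in N, time in s.
With the tool pointing down it reaches from about 0.4 to 0.85 m from the base axis. Payload 4.5 kg.
Tool frame: the origin (TCP) lies on the centre line of the jaws, within the pads' length; the fingertips stand r.tips_ahead ahead of it and the grasp point (between the pads) is the TCP (r.tips_ahead is the distance from the TCP to the fingertips, in m); z points along the fingers, y is the direction in which the jaws open and shut (so a half turn about z gives the same grasp; the last joint's range is limited). The gripper opens to 88 mm and grips with 3 to 60 N. Pads are 18 mm wide; open, the fingers measure 123 mm over their backs; the gripper's body (75 mm by 187 mm) begins 45 mm behind the grasp point.
Start: joints at [1.175, 0.689, -0.195, 1.565, 0.157, 0.902, -0.215], TCP at [0.26, -0.568, 0.258] pointing down, gripper open.
Joint ranges: [-3.01, 3.01], [-0.46, 2.08], [-1.47, 1.51], [0.13, 2.56], [-1, 4.14], [0.04, 2.09], [-2.66, 2.66]. Speed limits (rad/s): [2.57, 2.57, 3.14, 3.14, 3.14, 3.14, 3.14].

INTERFACE

Orientations are given as a unit quaternion [x, y, z, w].
In Python, from plant import r gives the robot as it stands.
- The arm moves only by the shell command python3 -m inch 'ROWS' [FORCE]. ROWS is JSON, a list of rows, each a list of 5 numbers: the shift along the world's x, y, z in units of 25 mm (1.0 is 25 mm), then the turn about the world's z in units of 6 degrees (1.0 is 6 degrees), then the finger opening in mm, from 0 to 88.1. A call has 1 to 5 rows; each row shifts and turns the commanded pose from where the row before left it; what a row does not reach is not made up. A row lasts 1/10 s, in which the tool goes at most 50 mm and 8.59 degrees, less where a joint would pass 70% of its speed; a pose out of reach is approached as far as the arm can. A call is refused whole if a number of a shift passes 1 or a number of a turn 1, either way. A call with a gripper value outside its range is refused whole. The fingers move at their own pace and stop on an object; FORCE is the grip in N (left out, the last holds). Time passes only in rows, so rows that do not move let the fingers close. It gives the time, the measured TCP pose, the force and the opening at its end, in the units of the state.
- r.get_state(): the state, without advancing time (a new reading comes with each control period).
- r.snapshot(name): name is "scene" or "side" or "wrist"; returns a dict with "pixels" (420x560x3 uint8, red, green, blue), "range_z" (420x560 float32, m along the optical axis (not along the pixel's ray), 0 where there is no reading), "K" (3x3 intrinsics, pixels), "position" and "attitude" of the camera in the world. Camera axes: x right, y up, looking along -z (the intrinsics and any distortion apply to the point x, -y, -z); pixel columns grow to the right and rows downward; lengths in m; the calibration is good to about 2 mm. A picture is of the moment at which its call begins.
- r.finish_job(): hands the job in, once; it reports no verdict.
The state is a dict: "clock": time; "q": joint angles; "qd": joint speeds; "joint_torque": joint torques, N m; "tool_pos": TCP position; "eef_rot": TCP orientation; "contact_force": force on the tool from outside, world axes, zero at the start; "moment": the same for the moment, N m; "opening": opening from 0.0 (shut) to 1.0 (fully open).
Only numpy, scipy, OpenCV 4.12 (cv2) and the standard library are available. Lean on these libraries where they do the work, as an engineer would, in place of code of your own. Each camera call takes 0.05 s, during which the arm holds its last target. There are 200 camera calls.

TASK

I want to get into the locked drawer under the till of the oak parts chest. Lift the cover board off the till by its finger bar, lean it at an angle against the near side of the wardrobe carcass, standing on the worktop, and let go of it; then take the red-headed key from the tool block, push it fully home into the till lock (its pins are sticky, so it may need a wiggle) and turn it a quarter turn clockwise, to its stop. The lock springs back by itself, so finish while still gripping the key and holding it fully turned, and leave the chairs, pin tin, brass square and glue bottle where they are.

Things in the scene. Friction and masses are not known exactly. Their poses are not given: they have to be found in the camera images.
- cover_bar (a point): Centre of the walnut finger bar on the oak cover board, which lies flat on the till's rim over the lock. Board 128 x 128 x 6 mm, about 160 g, a black rubber dust seal round its edge (does not slip easily). The bar stands in the middle of its top: 60 mm long (this frame's x), 12 mm thick (y), 24 mm high; z points out of the top. The point is 12 mm above the top, 18 mm above the underside.
- carcass: Pale basswood wardrobe carcass lying on its back, open front upward, wedged fast on the worktop: 170 (its x) x 300 (y) x 110 mm high. Origin at the centre of its underside; x points away from the robot, so its near side, a plain upright wall 300 mm long and 110 mm high, lies 85 mm towards -x of the origin. Nothing stands in front of it.
- key_bow (a point): Centre of the key's red head, 26 mm wide (this frame's x), 10 mm thick (y), 34 mm high (z, up). Below it a round neck 4 mm thick, 6.5 mm long, and a steel blade 10 mm wide (x), 4 mm thick (y), 19.5 mm long, round-nosed. 35 g. The key starts upright in a loose slot of the tool block, its shoulder on the block's top.
- key_shoulder (a point): Middle of the flat underside of the key's head, 17 mm below key_bow and 26 mm above the blade's nose, same axes; it meets the lock face when the key is fully home.
- keyblock: Dark wooden tool block, fixed, 44 (its x) x 120 (its y) x 32 mm high, origin at the centre of its underside. The key stands in its middle with its wide side along the block's y; a pin vise and a scriber 34 mm tall stand in it 47 mm either side of the key along y.
- lock_face (a point): Middle of the keyhole on top of the round brass till lock, 31 mm across, in the middle of the till; z up. The keyhole is a slot 11.8 mm along this frame's x, 5.8 mm along y, its mouth bevelled 2 mm outwards. The key goes straight down, either way round. Sticky spring pins at either end of the slot catch its nose 10 to 13 and 17 to 20 mm in: 6 to 15 N to pass, less when rocked along x.
- lock (a joint): Turn of the lock in rad: 0 at rest, grows clockwise seen from above to a stop at 1.57. The key can turn only within about 2 mm of fully home, and once turned cannot be drawn out. It has about 0.25 rad of play before the lock follows. A spring turns the lock back: about 0.1 N m when fully turned.
- chest: Oak parts chest, fixed, 135 (its x) x 270 (y) x 110 mm high, origin at the centre of its underside. Open lid along its +x side, leaning away, to 130 mm above the rim. The till, 119 x 119 mm inside, is its +y half (lock_face at x 0, y 67.5, z 104 mm); the till's deck is 6 mm below the lock face, its rim 6 mm above. The locked drawer is in the front (-x) under the till.
- chair1: Walnut chair frame, 75 x 75 mm, 150 mm high, loose; bystander. Origin at the centre of its foot.
- chair2: The other walnut chair frame, alike; bystander.
- pintin: Round open tin of steel pins, 68 mm across, 24 mm high; bystander. Origin at the centre of its underside.
- square: Brass try square lying flat, 114 x 75 mm, 12 mm high; bystander. Origin under it.
- glue: Glue bottle, 42 mm across, 100 mm high; bystander. Origin at the centre of its underside.
There are look-alikes about, which are no part of the job. There is more than one size of the part that bears cover_bar; the job needs the smallest.

How it is judged:
By the outcome, as a careful person would: the job done as asked, in the order asked, and still so for the second after the job is handed in, while the arm keeps its last pose, push and grip.
It also fails if it takes over 72 s, if anything falls off the work surface, if the arm or the gripper's body presses on something with over 40 N, if the wrist force passes 120 N, or if a joint passes its speed limit or range.

## Working session

There is one attempt and no reset: what is moved stays moved. The work goes in short steps, Python scripts to look and compute and a shell command to move; the robot and the scene stay as the last step left them, time stands still between calls to the robot, and variables do not carry over. Pictures are saved under pics/ and viewed, about 8 in all and at most 12, crops included, and the job is handed in when it is done.

```bash
mkdir -p pics; ls; cat > h.py <<'E'
import numpy as np,cv2
from scipy.spatial.transform import Rotation as R
from plant import r
def snap(cam,name):
    s=r.snapshot(cam); np.savez('pics/'+name+'.npz',**{k:np.array(v) for k,v in s.items()})
    cv2.imwrite('pics/'+name+'.png',s['pixels'][:,:,::-1]); return s
def load(name): return dict(np.load('pics/'+name+'.npz'))
def att(s):
    a=np.array(s['attitude']); return R.from_quat(a).as_matrix() if a.size==4 else a.reshape(3,3)
def pts(s):
    z=s['range_z'];K=s['K'];v,u=np.mgrid[:z.shape[0],:z.shape[1]]
    p=np.stack([(u-K[0,2])/K[0,0]*z,-(v-K[1,2])/K[1,1]*z,-z],-1)
    P=p@att(s).T+s['position']; P[z<=0]=np.nan; return P
def crop(name,u0,v0,u1,v1,out,f):
    im=cv2.imread('pics/'+name+'.png')[v0:v1,u0:u1]; cv2.imwrite('pics/'+out+'.png',cv2.resize(im,None,fx=f,fy=f,interpolation=cv2.INTER_CUBIC))
E
python3 - <<'E'
from h import *
s=snap('scene','scene0');snap('side','side0');snap('wrist','wrist0')
print(s['K'],s['position'],s['attitude'],{k:v for k,v in s.items() if k not in('pixels','range_z')}.keys(),r.tips_ahead,r.get_state())
E
```

```text
pics
[[424.47646723   0.         283.08458691]
 [  0.         424.47646723 207.67918146]
 [  0.           0.           1.        ]] [1.46215841 0.08250082 0.99450807] [0.27427361 0.28291787 0.66230635 0.63724545] dict_keys(['K', 'position', 'attitude']) 0.019 {'clock': 0.15, 'q': array([ 1.17482502,  0.68976585, -0.19453935,  1.56603419,  0.15729732,
        0.90252537, -0.21511287]), 'qd': array([-0.00055879, -0.00111303, -0.00058976, -0.00327218,  0.00036451,
       -0.00116559,  0.00154203]), 'joint_torque': array([-1.56355116e-03, -5.27862561e+01, -1.26867447e+00, -1.53585041e+01,
       -5.25504223e-02,  3.95405325e-03,  8.29690748e-05]), 'tool_pos': array([ 0.26021183, -0.56778595,  0.25712937]), 'eef_rot': array([ 9.76995090e-01,  2.13260741e-01, -1.88268491e-04, -6.44678424e-04]), 'contact_force': array([0.1495636 , 0.11572392, 0.52514606]), 'moment': array([-0.0425132 , -0.00449456, -0.00689369]), 'opening': 1.0011519016490187}
```

View pics/scene0.png

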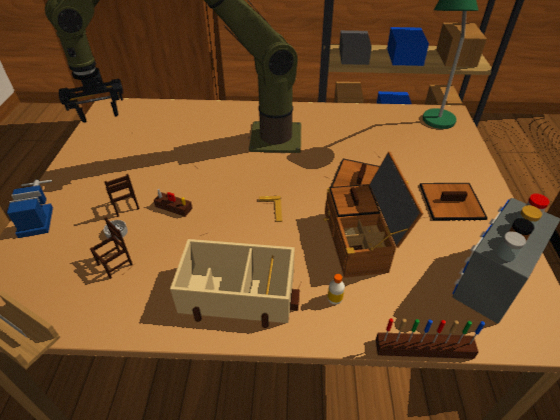

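View pics/side0.png

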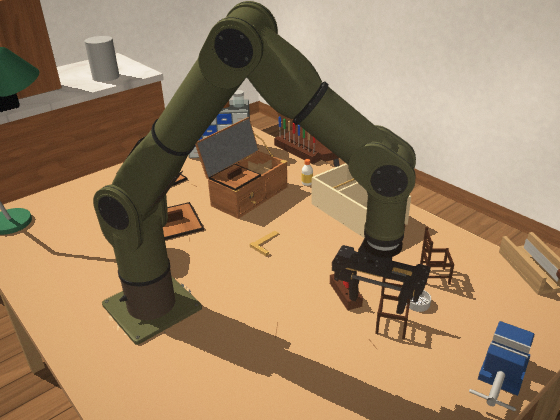

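The scene shows the carcass at (235,280), the chest at (365,225), the tool block at (173,205), and the chairs at (120,193) and (112,250). It also shows the tin at (115,230), the square at (273,207) and the glue at (337,290). There are three boards with bars: one on the till at about (355,197), one behind the chest at about (353,175), and one at (453,200). I'll enlarge these and the tool block.

```bash
python3 - <<'E'
from h import *
crop('scene0',315,145,495,280,'c1',4.4)
crop('scene0',90,165,210,255,'c2',3.3)
crop('side0',140,110,300,250,'c3',3)
crop('side0',310,230,440,340,'c4',3)
a=[cv2.imread(f'pics/c{i}.png') for i in (2,4)]
h=min(x.shape[0] for x in a);cv2.imwrite('pics/c24.png',np.hstack([x[:h] for x in a]))
P=pts(load('scene0'))
for u,v in [(355,178),(355,200),(355,205),(345,195),(375,202),(453,196),(440,205),(470,208),(340,170),(365,240),(173,205),(235,250),(172,198)]: print(u,v,P[v,u].round(3))
E
```

```text
355 178 [0.256 0.303 0.005]
355 200 [0.519 0.265 0.136]
355 205 [0.522 0.267 0.119]
345 195 [0.477 0.24  0.118]
375 202 [0.502 0.33  0.115]
453 196 [0.371 0.621 0.032]
440 205 [0.396 0.577 0.012]
470 208 [0.404 0.676 0.01 ]
340 170 [0.212 0.251 0.006]
365 240 [0.635 0.289 0.087]
173 205 [ 0.451 -0.318  0.03 ]
235 250 [ 0.686 -0.079  0.085]
172 198 [ 0.435 -0.322  0.046]
```

View pics/c1.png

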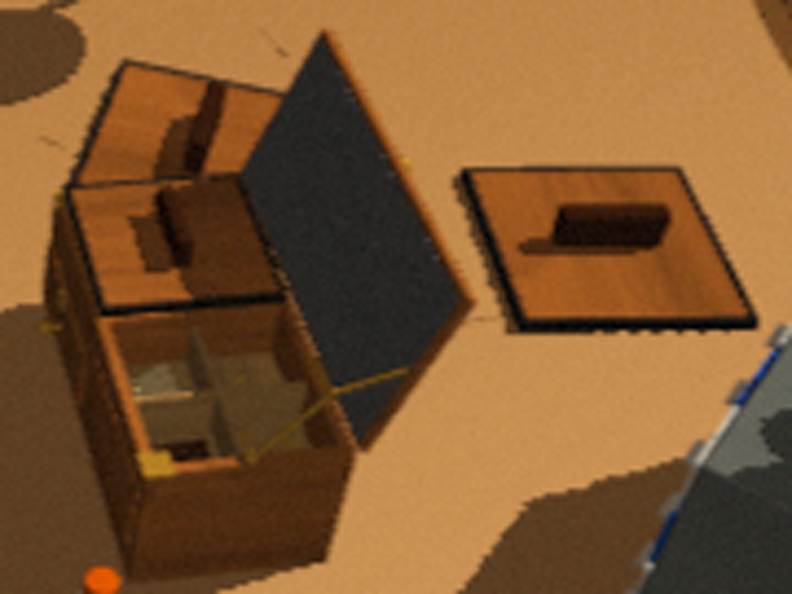

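View pics/c24.png

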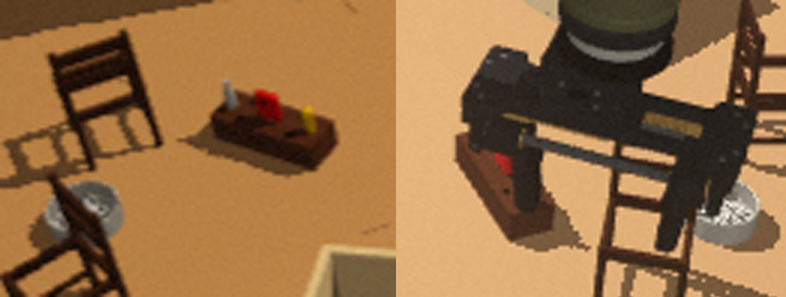

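In the first crop, the board on the till rim (crop (180,245), scene (355,200)) has its top at z≈0.118, so it's the cover. The ones at scene (353,178) and (453,200) lie on the table or are bigger. In the block crop, the red head at (267,105) stands between the grey (229,95) and yellow (308,120) tools. Next I'll fit poses from depth.

```bash
python3 - <<'E'
from h import *
s=load('scene0');P=pts(s).reshape(-1,3);C=s['pixels'].reshape(-1,3).astype(int)
def rect(n,lo,hi,col=None,dbg=True):
    m=np.all((P>lo)&(P<hi),1)
    if col is not None:m&=col
    p=P[m]; rr=cv2.minAreaRect(p[:,:2].astype(np.float32)*1000)
    print(n,m.sum(),'rect',np.round(rr,1).tolist() if 0 else rr,'med',np.median(p,0).round(4),'z',np.percentile(p[:,2],[5,50,95]).round(4)); return p
rect('board',(0.43,0.17,0.108),(0.6,0.345,0.125))
rect('bar',(0.43,0.20,0.132),(0.6,0.32,0.150))
rect('board2',(0.15,0.17,0.002),(0.42,0.36,0.04)); rect('board3',(0.28,0.5,0.004),(0.5,0.75,0.02))
rect('chestrim',(0.43,0.17,0.102),(0.75,0.38,0.125))
rect('carcass',(0.5,-0.3,0.10),(0.95,0.15,0.125))
red=(C[:,0]>140)&(C[:,1]<60)&(C[:,2]<70)
rect('key',(0.35,-0.42,0.03),(0.55,-0.2,0.09),red)
p=rect('block',(0.36,-0.42,0.024),(0.55,-0.22,0.04))
rect('blockall',(0.36,-0.42,0.012),(0.55,-0.22,0.09))
m=np.all((P>(0.36,-0.42,0.036))&(P<(0.55,-0.22,0.09)),1)
for a,c in zip(P[m],C[m]): print(a.round(3),c)
for n,lo,hi in [('chair/tin',(0.2,-0.75,0.01),(0.75,-0.4,0.17)),('glue',(0.7,0.1,0.03),(0.9,0.3,0.12)),('square',(0.35,-0.06,0.005),(0.6,0.12,0.02))]: rect(n,lo,hi)
E
```

```text
board 1370 rect ((511.67913818359375, 267.4441223144531), (168.02227783203125, 149.71066284179688), 4.980641841888428) med [0.5073 0.2639 0.1161] z [0.1099 0.1161 0.1198]
bar 65 rect ((492.39520263671875, 266.2734069824219), (61.592323303222656, 13.900091171264648), 7.096120357513428) med [0.4971 0.2654 0.1402] z [0.1338 0.1402 0.1427]
board2 916 rect ((283.59375, 265.1515808105469), (262.89581298828125, 191.52227783203125), 1.1149028539657593) med [0.2442 0.2773 0.0085] z [0.0026 0.0085 0.0153]
board3 1720 rect ((388.9662780761719, 625.4171142578125), (248.76922607421875, 217.66586303710938), 89.9015121459961) med [0.3853 0.6194 0.0089] z [0.0047 0.0089 0.0129]
chestrim 2008 rect ((558.2077026367188, 282.25262451171875), (276.7142333984375, 148.1696014404297), 10.034648895263672) med [0.5352 0.2788 0.1152] z [0.1052 0.1152 0.1203]
carcass 1544 rect ((763.5682983398438, -68.26956176757812), (301.2092590332031, 176.09194946289062), 86.35614776611328) med [ 0.788  -0.0578  0.1087] z [0.1013 0.1087 0.1125]
key 13 rect ((434.4023742675781, -322.3331298828125), (22.60854148864746, 6.65641
[... 4407 characters left out ...]
[110  80   0]
[ 0.453 -0.279  0.042] [126  88   0]
[ 0.448 -0.277  0.038] [113  71   2]
[ 0.453 -0.283  0.037] [90 61  0]
[ 0.455 -0.279  0.039] [120  82   0]
[ 0.467 -0.296  0.037] [71 36 19]
chair/tin 2212 rect ((579.6194458007812, -582.560302734375), (355.6920471191406, 328.0582275390625), 9.247783660888672) med [ 0.5517 -0.4981  0.0707] z [0.0157 0.0707 0.14  ]
glue 458 rect ((764.6823120117188, 194.40609741210938), (76.15200805664062, 212.6765899658203), 28.357952117919922) med [0.7834 0.208  0.0668] z [0.0326 0.0668 0.1023]
square 226 rect ((467.73828125, 34.25599670410156), (169.43023681640625, 241.26766967773438), 85.25891876220703) med [0.3949 0.0225 0.0081] z [0.0052 0.0081 0.0144]
```

```bash
python3 - <<'E'
from h import *
s=load('scene0');P=pts(s);C=s['pixels'].astype(int)
# lid polygon (scene px) from crop: /4.4 + (315,145)
poly=np.array([[325,50],[455,300],[365,430],[260,190]])/4.4+[315,145]
m=np.zeros(P.shape[:2],np.uint8);cv2.fillPoly(m,[poly.astype(int)],1)
p=P[(m>0)&np.isfinite(P[...,0])];
for _ in range(3):
    c=p.mean(0);n=np.linalg.svd(p-c,full_matrices=False)[2][2];n*=np.sign(n[2]);d=(p-c)@n;p=p[abs(d)<2.5*d.std()]
print('lid n',n.round(3),'c',c.round(3),'std',d.std())
L=np.array([0.4920,0.2645])
for z in (.12,.15,.17,.18,.19,.24):
    # distance from lock to lid plane along chest +x at 10deg
    for y in (98,100): 
        e=np.array([np.cos(np.radians(y)),np.sin(np.radians(y))])
        t=-((np.r_[L,z]-c)@n)/(n[:2]@e); print(z,y,round(t,4),end=' | ')
print('\nlid top z',P[...,2][m>0].max())
# board axis from edges: fit board top plane points near bar; chest front edges
from scipy.spatial import cKDTree
Pf=P.reshape(-1,3);q=Pf[np.all((Pf>(0.42,0.17,0.108))&(Pf<(0.58,0.345,0.124)),1)]
best=None
for a in np.arange(0,20,.5):
    e=np.array([np.cos(np.radians(a)),np.sin(np.radians(a))]);f=np.array([-e[1],e[0]])
    k=Pf[np.all((Pf>(0.43,0.17,0.11-0.006))&(Pf<(0.75,0.38,0.122)),1)][:,:2]
    lo,hi=np.percentile(k@f,[2,98]);l2,h2=np.percentile(k@e,[1,99])
    if best is None or hi-lo<best[0]: best=(hi-lo,a,h2-l2,e*(l2+h2)/2+f*(lo+hi)/2)
print(best)
E
```

```text
lid n [ 0.164 -0.937  0.308] c [0.56  0.368 0.18 ] std 0.00125229422376212
0.12 98 0.0705 | 0.12 100 0.0704 | 0.15 98 0.0802 | 0.15 100 0.0801 | 0.17 98 0.0867 | 0.17 100 0.0866 | 0.18 98 0.0899 | 0.18 100 0.0898 | 0.19 98 0.0931 | 0.19 100 0.0931 | 0.24 98 0.1093 | 0.24 100 0.1092 | 
lid top z nan
(np.float64(0.13737734763082646), np.float64(10.5), np.float64(0.2659918765376386), array([0.56159807, 0.27903989]))
```

The lid plane gives a chest x yaw of 99.9°. The 187 mm gripper body would foul the lid if the jaw axis pointed at it, so I'll grip the bar by its 60 mm ends, with the jaws along chest y. I'll travel above the cover now.

```bash
for i in 1 2; do python3 -m inch '[[0.93,1,0,0.3,88],[0.93,1,0,0.3,88],[0.93,1,0,0.3,88],[0.93,1,0,0.3,88],[0.93,1,0,0.3,88]]'|tail -c 300; done
for i in 1 2 3 4; do python3 -m inch '[[0,1,0,0.4,88],[0,1,0,0.4,88],[0,1,0,0.4,88],[0,1,0,0.4,88],[0,1,0,0.4,88]]'|tail -c 300; done
python3 -m inch '[[0,1,0,0.4,88],[0,1,0,0.4,88],[0,1,0,0.4,88],[0,0.35,0,0.3,88],[0,0,0,0,88]]'
python3 - <<'E'
from h import *
s=r.get_state();print(s['q'].round(3),s['tool_pos'],R.from_quat(s['eef_rot']).as_matrix()[:2,0])
w=snap('wrist','w1');print(w['position'],w['attitude'])
E
```

```text
clock: 0.65
tool_pos: [0.3773, -0.442, 0.2575]
eef_rot: [0.957, 0.29, -0.0, -0.0]
contact_force: [-0.8, -0.7, -0.0]
opening: 1.0
clock: 1.15
tool_pos: [0.4936, -0.317, 0.2575]
eef_rot: [0.931, 0.364, -0.0, -0.0]
contact_force: [0.2, 0.4, -0.4]
opening: 0.998
clock: 1.65
tool_pos: [0.4927, -0.1922, 0.2576]
eef_rot: [0.888, 0.46, -0.0, -0.0]
contact_force: [0.3, -0.5, 0.0]
opening: 0.999
clock: 2.15
tool_pos: [0.4927, -0.0672, 0.2576]
eef_rot: [0.835, 0.55, -0.0, -0.0]
contact_force: [0.4, -0.7, 0.3]
opening: 1.0
clock: 2.65
tool_pos: [0.4927, 0.0577, 0.2576]
eef_rot: [0.773, 0.634, -0.0, -0.0]
contact_force: [0.1, -0.2, 0.6]
opening: 1.0
clock: 3.15
tool_pos: [0.4928, 0.1827, 0.2576]
eef_rot: [0.703, 0.712, -0.0, 0.0]
contact_force: [0.7, 0.6, 0.2]
opening: 1.0
clock: 3.65
tool_pos: [0.4926, 0.2666, 0.2575]
eef_rot: [0.644, 0.765, 0.0, -0.0]
contact_force: [0.4, -1.1, -0.5]
opening: 1.001
[-0.288  0.634 -0.486  1.756  0.378  0.846 -0.778] [0.49255438 0.26655836 0.25750357] [-0.16953492  0.98552404]
[0.47976652 0.3438099  0.38499752] [-0.15392061 -0.01265579  0.0847403   0.9843614 ]
```

View pics/w1.png

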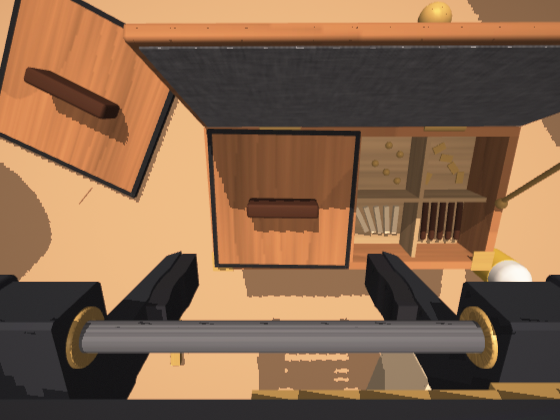

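The wrist picture shows the cover on the till with corners (210,131), (359,133), (348,267) and (216,267). Its bar's top runs from (248,203) to (318,203), clear of the larger board at upper left. I'll measure the bar by ray-plane intersection and depth.

```bash
cat >> h.py <<'E'
def ray(s,u,v,z):
    K=s['K'];d=att(s)@np.array([(u-K[0,2])/K[0,0],-(v-K[1,2])/K[1,1],-1]);o=np.array(s['position']);return o+d*(z-o[2])/d[2]
E
python3 - <<'E'
from h import *
s=load('w1');P=pts(s)
for u,v in [(283,203),(235,240),(330,240),(284,160),(225,265)]: print(u,v,np.nanmedian(P[v-2:v+3,u-2:u+3].reshape(-1,3),0).round(4))
# bar mask via depth z>0.13
sub=np.zeros(P.shape[:2],bool);sub[185:230,230:335]=True
p=P[sub&(P[...,2]>0.1345)&(P[...,2]<.15)];print(len(p),cv2.minAreaRect((p[:,:2]*1000).astype(np.float32)),np.median(p,0))
q=P[135:265,212:355].reshape(-1,3);q=q[(q[:,2]>.108)&(q[:,2]<.124)]
print(len(q),cv2.minAreaRect((q[:,:2]*1000).astype(np.float32)),np.median(q,0))
a=[ray(s,u,v,.116) for u,v in [(210,131),(359,133),(348,267),(216,267)]];print(np.round(a,4),np.mean(a,0))
E
```

```text
283 203 [0.4935 0.2709 0.1338]
235 240 [0.4567 0.2231 0.1168]
330 240 [0.5437 0.2378 0.1165]
284 160 [0.4886 0.304  0.1166]
225 265 [0.4503 0.1953 0.1169]
1065 ((494.00726318359375, 265.0924072265625), (59.35408401489258, 12.805842399597168), 9.274786949157715) [0.49377538 0.26621623 0.14024777]
17166 ((495.2674255371094, 263.7998046875), (138.66302490234375, 123.7535629272461), 9.593605995178223) [0.49359713 0.27337895 0.11659877]
[[0.4234 0.3171 0.116 ]
 [0.5467 0.3368 0.116 ]
 [0.567  0.2132 0.116 ]
 [0.4421 0.1915 0.116 ]] [0.49479523 0.26463087 0.116     ]
```

```bash
python3 -m inch '[[0.06,-0.05,-1,0,88],[0,0,-1,0,88],[0,0,-1,0,88],[0,0,-0.9,0,88],[0,0,-0.86,0,88]]'; python3 -m inch '[[0,0,0,0,50],[0,0,0,0,50],[0,0,0,0,50],[0,0,0,0,50],[0,0,0,0,50]]' 20;python3 -m inch '[[0,0,0.2,0,50],[0,0,0.4,0,50],[0,0,0.6,0,50],[0,0,0.6,0,50],[0,0,0.6,0,50]]' 20;
```

```text
clock: 4.2
tool_pos: [0.4949, 0.2617, 0.1377]
eef_rot: [0.647, 0.763, -0.001, 0.001]
contact_force: [0.3, -0.1, -0.0]
opening: 1.0
clock: 4.7
tool_pos: [0.4947, 0.2637, 0.1393]
eef_rot: [0.646, 0.764, -0.0, 0.0]
contact_force: [0.7, -1.3, 3.2]
opening: 0.682
clock: 5.2
tool_pos: [0.4944, 0.2646, 0.2]
eef_rot: [0.645, 0.764, 0.0, -0.0]
contact_force: [0.8, -0.2, -1.5]
opening: 0.678
```

Gripped: opening 60 mm, load 1.5 N. I'll carry it towards the carcass.

```bash
for i in 1 2 3; do python3 -m inch '[[0.17,-0.9,0,0.85,50],[0.17,-0.9,0,0.85,50],[0.17,-0.9,0,0.85,50],[0.17,-0.9,0,0.85,50],[0.17,-0.9,0,0.85,50]]'|tail -4; done
python3 -m inch '[[0,0,0,0,50]]'
python3 - <<'E'
from h import *
s=r.get_state();X=R.from_quat(s['eef_rot']).as_matrix()[:2,0];print(s['q'].round(3),np.degrees(np.arctan2(X[1],X[0])))
s=snap('scene','s1');P=pts(s).reshape(-1,3);snap('wrist','w2')
q=P[(P[:,2]>.1)&(P[:,2]<.118)&(P[:,0]>.66)&(P[:,0]<.9)&(P[:,1]>-.26)&(P[:,1]<.1)]
# near-rim: for each y bin min x
ys=np.arange(-.2,.07,.015);e=[]
for y in ys:
    k=q[abs(q[:,1]-y)<.0075]
    if len(k)>3:e.append((y,np.percentile(k[:,0],4)))
e=np.array(e);print(e.round(4).tolist());f=np.polyfit(e[:,0],e[:,1],1);print(f,np.degrees(np.arctan(f[0])))
crop('s1',310,150,410,290,'s1c',5)
a=cv2.imread('pics/s1c.png')[:600];b=cv2.imread('pics/w2.png');cv2.imwrite('pics/m1.png',np.hstack([cv2.resize(a,(430,600)),cv2.resize(b[100:400,:],None,fx=.66,fy=.66).copy() if 0 else cv2.resize(b,(370,600))]))
E
```

```text
tool_pos: [0.5159, 0.1511, 0.1995]
eef_rot: [0.459, 0.888, 0.0, 0.0]
contact_force: [-0.2, 0.2, -1.6]
opening: 0.679
tool_pos: [0.5372, 0.0384, 0.1995]
eef_rot: [0.252, 0.968, 0.0, 0.0]
contact_force: [-0.3, -0.6, -1.6]
opening: 0.681
tool_pos: [0.5584, -0.0743, 0.1995]
eef_rot: [0.032, 0.999, -0.0, 0.0]
contact_force: [0.6, -0.2, -1.1]
opening: 0.68
clock: 6.8
tool_pos: [0.5584, -0.0779, 0.1985]
eef_rot: [0.037, 0.999, -0.001, -0.0]
contact_force: [-1.0, 0.1, -0.7]
opening: 0.679
[ 0.532  0.815 -0.854  1.793  0.775  0.908  0.819] 175.79670731450244
[[-0.2, 0.6718], [-0.185, 0.6709], [-0.17, 0.6738], [-0.155, 0.6743], [-0.14, 0.6774], [-0.125, 0.677], [-0.11, 0.6792], [-0.095, 0.6791], [-0.08, 0.6803], [-0.065, 0.6815], [-0.05, 0.6805], [-0.035, 0.6862], [-0.02, 0.6829], [-0.005, 0.687], [0.01, 0.6853], [0.025, 0.6867], [0.04, 0.6873], [0.055, 0.6874], [0.07, 0.6919]]
[0.06864212 0.68553886] 3.9267441057088504
```

View pics/m1.png

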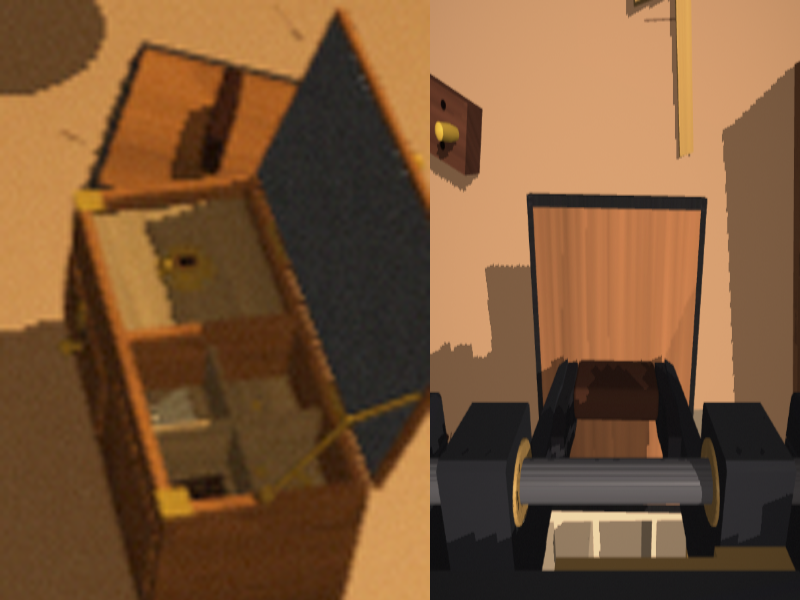

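The crop shows the open till with the lock at about crop (185,262). The wrist view shows the board held level by both ends of its bar. The wall line is x=0.6855+0.069y, at -3.9°, and the board is aligned within 0.3°. I'll lower it and push gently to contact.

```bash
python3 -m inch '[[0.5,0.1,-0.75,0,50],[0.5,0.1,-0.75,0,50],[0.5,0,-0.75,0,50],[0.5,0,-0.75,0,50],[0.1,0,0,0,50]]' 12|tail -4; python3 -m inch '[[0.1,0,0,0,50],[0.1,0,0,0,50],[0,0,0,0,50]]' 8;  python3 -m inch '[[0.08,0,0,0,50],[0.08,0,0,0,50],[0,0,0,0,50]]' 8
```

```text
tool_pos: [0.6103, -0.0665, 0.122]
eef_rot: [0.033, 0.999, 0.0, -0.001]
contact_force: [0.7, -1.0, -1.6]
opening: 0.68
clock: 7.7
tool_pos: [0.6163, -0.0678, 0.125]
eef_rot: [0.034, 0.999, 0.0, 0.001]
contact_force: [-0.0, -0.7, -0.1]
opening: 0.686
clock: 8.0
tool_pos: [0.6188, -0.0688, 0.1237]
eef_rot: [0.034, 0.999, -0.001, -0.001]
contact_force: [-3.1, -0.1, -0.4]
opening: 0.682
```

```bash
python3 -m inch '[[0,0,-0.23,0,50],[0,0,-0.23,0,50],[0,0,-0.23,0,50]]' 6|tail -4; python3 -m inch '[[0.03,0,-0.23,0,50],[0.04,0,-0.23,0,50],[0.04,0,-0.23,0,50]]' 6|tail -4
python3 - <<'E'
from h import *
s=snap('side','s2');w=snap('wrist','w3')
a=cv2.imread('pics/s2.png')[130:330,260:460];b=cv2.imread('pics/w3.png')
cv2.imwrite('pics/m2.png',np.hstack([cv2.resize(a,(400,400),interpolation=cv2.INTER_CUBIC),cv2.resize(b,(400,400))]))
E
```

```text
tool_pos: [0.6189, -0.0687, 0.1054]
eef_rot: [0.034, 0.999, -0.0, -0.001]
contact_force: [-3.8, -2.4, -0.1]
opening: 0.681
tool_pos: [0.6232, -0.0676, 0.0889]
eef_rot: [0.034, 0.999, 0.001, 0.001]
contact_force: [-1.8, -0.7, 0.1]
opening: 0.681
```

View pics/m2.png

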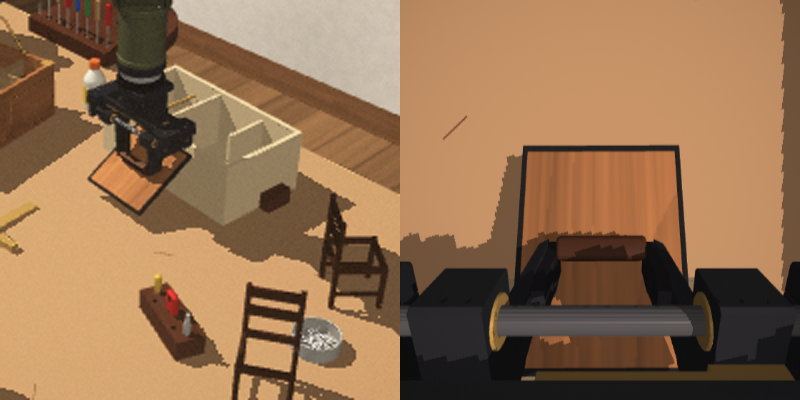

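It's tilting as intended: the side view (140,180) shows the board leaning with its far edge on the wall. Continuing down.

```bash
python3 -m inch '[[0.08,0,-0.21,0,50],[0.09,0,-0.21,0,50],[0.1,0,-0.2,0,50]]' 6|tail -4;python3 - <<'E'
from h import *
w=snap('wrist','w4');P=pts(w)
b=P[205:375,:,:];
# board region: pixels cols for lower half of board, upper part of picture
q=P[230:350,190:380].reshape(-1,3);q=q[np.isfinite(q).all(1)&(q[:,2]>.004)&(q[:,2]<.11)]
q=P[165:245,190:370].reshape(-1,3);q=q[(q[:,2]>.008)&(q[:,2]<.11)]
c=np.median(q,0);k=q
for _ in range(4):
    c=k.mean(0);n=np.linalg.svd(k-c,full_matrices=False)[2][2];d=abs((k-c)@n);k=k[d<np.percentile(d,85)]
n*=np.sign(n[2]);print(len(q),c,n,'tilt',np.degrees(np.arccos(n[2])),'minz',np.percentile(q[:,2],[1,99]),'x',np.percentile(q[:,0],[1,99]))
E
```

```text
tool_pos: [0.6295, -0.0677, 0.0744]
eef_rot: [0.034, 0.999, 0.0, 0.0]
contact_force: [-15.3, -2.8, 40.4]
opening: 0.68
12885 [ 0.60382601 -0.0682618   0.0230207 ] [-0.69298295  0.04446045  0.71958176] tilt 43.98003983922631 minz [0.00837474 0.06375542] x [0.58668646 0.62336884]
```

The bottom edge has landed (Fz 40 N, tilt 44°). I'll ease up slightly and release.

```bash
python3 -m inch '[[-0.04,0,0.06,0,50],[0,0,0,0,50]]' 4|tail -3;python3 -m inch '[[0,0,0,0,66],[0,0,0,0,75],[0,0,0,0,88],[0,0,0,0,88]]' |tail -3;python3 -m inch '[[0,0,0.3,0,88],[-0.1,0,0.6,0,88],[-0.2,0,0.8,0,88],[-0.3,0,1,0,88],[-0.3,0,1,0,88]]';python3 - <<'E'
from h import *
w=snap('wrist','w5');snap('scene','s3');P=pts(w)
a=cv2.imread('pics/w5.png');b=cv2.imread('pics/s3.png')[180:340,110:310]
cv2.imwrite('pics/m3.png',np.hstack([cv2.resize(a,(400,300)),cv2.resize(b,(375,300),interpolation=cv2.INTER_CUBIC)]))
E
```

```text
eef_rot: [0.034, 0.999, 0.0, 0.001]
contact_force: [-0.5, 1.0, 0.0]
opening: 0.678
eef_rot: [0.034, 0.999, -0.0, 0.0]
contact_force: [-1.9, -1.2, 1.1]
opening: 0.989
clock: 10.15
tool_pos: [0.6058, -0.0676, 0.1698]
eef_rot: [0.034, 0.999, 0.0, 0.001]
contact_force: [0.8, -0.3, 0.4]
opening: 1.001
```

View pics/m3.png

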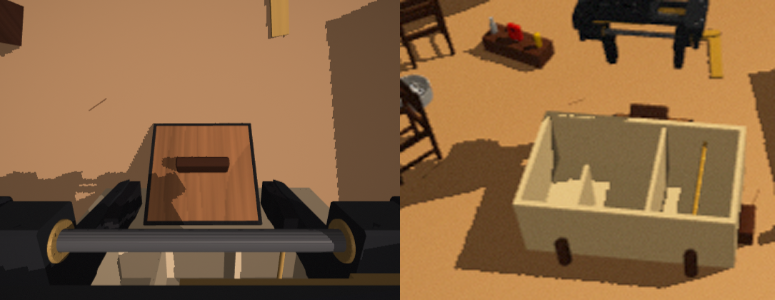

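The cover leans on the near wall, standing and released: in the wrist view its corners are (155,125) and (245,125) on the table and (147,222) and (260,222) at the wall. Now I'll look at the keyhole.

```bash
for i in 1 2; do python3 -m inch '[[-0.35,0.9,0.2,-0.97,88],[-0.35,0.9,0.2,-0.97,88],[-0.35,0.9,0.2,-0.97,88],[-0.35,0.9,0.2,-0.97,88],[-0.35,0.9,0.2,-0.97,88]]'|tail -4;done; python3 -m inch '[[-0.35,0.9,0,-1,88],[-0.35,0.9,0,-1,88],[-0.35,0.9,0,-1,88],[0,0,0,0,88]]'
python3 - <<'E'
from h import *
s=r.get_state();print(s['q'].round(3),s['tool_pos'])
w=snap('wrist','w6')
K=w['K'];p=att(w).T@(np.array([.4925,.2640,.104])-w['position']);u=int(K[0,2]+K[0,0]*p[0]/-p[2]);v=int(K[1,2]-K[1,1]*p[1]/-p[2]);print(u,v)
u0,v0=max(u-32,0),max(v-32,0);print(u0,v0);crop('w6',u0,v0,u0+64,v0+64,'w6c',9)
E
```

```text
tool_pos: [0.5618, 0.0454, 0.1932]
eef_rot: [0.286, 0.958, 0.0, 0.0]
contact_force: [-0.2, -0.1, -0.0]
opening: 0.999
tool_pos: [0.5179, 0.1581, 0.2182]
eef_rot: [0.517, 0.856, 0.001, 0.0]
contact_force: [-0.2, -0.0, 0.4]
opening: 0.998
clock: 11.65
tool_pos: [0.4904, 0.2291, 0.2185]
eef_rot: [0.641, 0.767, 0.002, -0.001]
contact_force: [-1.4, 0.5, 0.2]
opening: 0.997
[-0.23   0.665 -0.481  1.854  0.44   0.726 -0.778] [0.49042842 0.22912923 0.21850861]
291 170
259 138
```

View pics/w6c.png

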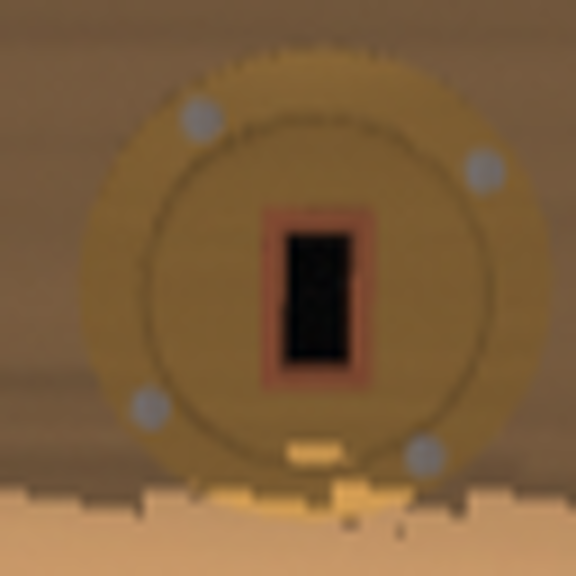

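The keyhole slot is along chest x, centred at crop (318,299), which is px (294.3,171.2). During the turn the gripper body's swept corners could foul the lid, so I'll check the real body shape in the tool frame from the depth data I already have.

```bash
python3 - <<'E'
from h import *
w=load('w6');print('lock',ray(w,294.3,171.2,.104)); P=pts(w)
print('deck/lockface z',np.nanmedian(P[160:164,300:312,2]),np.nanmedian(P[158:166,268:284].reshape(-1,3),0))
print('slot top/bot',ray(w,259+318/9,138+207/9,.104),ray(w,259+318/9,138+390/9,.104))
T={'s1':([.5584,-.0779,.1985],175.8),'s3':([.6058,-.0676,.1698],176.1)}
for k,(t,yaw) in T.items():
    p=pts(load(k)).reshape(-1,3)-t;a=np.radians(yaw);X=np.array([np.cos(a),np.sin(a),0]);Y=np.array([np.sin(a),-np.cos(a),0])
    q=np.stack([p@X,p@Y,p[:,2]],1);q=q[(abs(q[:,0])<.12)&(abs(q[:,1])<.13)&(q[:,2]>-.01)&(q[:,2]<.25)]
    for z in np.arange(0,.2,.01):
        m=q[(q[:,2]>=z)&(q[:,2]<z+.01)]
        if len(m): 
            e=m[abs(m[:,1])>.06];print(k,round(z,3),len(m),'y',m[:,1].min().round(3),m[:,1].max().round(3),'x',m[:,0].min().round(3),m[:,0].max().round(3),'ends x',(e[:,0].min().round(3),e[:,0].max().round(3)) if len(e) else '')
# wrist view own gripper
p=P.reshape(-1,3)-np.array([.49043,.22913,.21851]);a=np.radians(2*np.degrees(np.arctan2(.767,.641)));X=np.array([np.cos(a),np.sin(a),0]);Y=np.array([np.sin(a),-np.cos(a),0])
q=np.stack([p@X,p@Y,p[:,2]],1);q=q[(abs(q[:,0])<.09)&(abs(q[:,1])<.13)&(q[:,2]>-.03)]
for z in np.arange(-.02,.12,.01):
    m=q[(q[:,2]>=z)&(q[:,2]<z+.01)]
    if len(m): print('w',round(z,3),len(m),'x',m[:,0].min().round(3),m[:,0].max().round(3),'y',m[:,1].min().round(3),m[:,1].max().round(3))
E
```

```text
lock [0.49492387 0.26353502 0.104     ]
deck/lockface z 0.10456084722819309 [0.47915933 0.26804342 0.10119925]
slot top/bot [0.49342033 0.27137287 0.104     ] [0.49649924 0.25560161 0.104     ]
s1 0.0 85 y -0.044 0.046 x -0.013 0.01 ends x 
s1 0.01 30 y -0.045 0.047 x -0.013 0.005 ends x 
s1 0.02 44 y -0.044 0.047 x -0.012 0.01 ends x 
s1 0.03 7 y -0.042 0.038 x -0.014 0.0 ends x 
s1 0.04 14 y -0.084 0.086 x -0.033 0.006 ends x (np.float64(-0.033), np.float64(-0.012))
s1 0.05 109 y -0.084 0.086 x -0.036 0.023 ends x (np.float64(-0.036), np.float64(0.005))
s1 0.06 249 y -0.085 0.09 x -0.037 0.028 ends x (np.float64(-0.036), np.float64(0.028))
s1 0.07 171 y -0.088 0.094 x -0.036 0.027 ends x (np.float64(-0.035), np.float64(0.017))
s1 0.08 626 y -0.093 0.095 x -0.035 0.035 ends x (np.float64(-0.035), np.float64(0.035))
s1 0.09 140 y -0.091 0.094 x -0.033 0.032 ends x (np.float64(-0.033), np.float64(0.032))
s1 0.1 63 y -0.039 0.018 x -0.023 0.019 ends x 
s1 0.11 36 y -0.039 0.018 x -0.022 -0.01 ends x 
s1 0.12 29 y -0.037 0.019 x -0.035 -0.02 ends x 
s1 0.13 95 y -0.039 0.038 x -0.037 0.
[... 1390 characters left out ...]
2 ends x 
s3 0.15 90 y -0.03 0.039 x -0.038 0.015 ends x 
s3 0.16 41 y -0.032 0.039 x -0.038 0.002 ends x 
s3 0.17 99 y -0.031 0.039 x -0.04 0.008 ends x 
s3 0.18 117 y -0.036 0.039 x -0.039 0.008 ends x 
s3 0.19 92 y -0.03 0.037 x -0.038 0.006 ends x 
w -0.02 727 x -0.01 0.01 y -0.057 0.058
w -0.01 1074 x -0.01 0.01 y -0.058 0.059
w 0.0 1576 x -0.011 0.01 y -0.059 0.059
w 0.01 1454 x -0.01 0.011 y -0.06 0.061
w 0.02 2075 x -0.012 0.01 y -0.061 0.062
w 0.03 1184 x -0.013 0.01 y -0.061 0.062
w 0.04 1714 x -0.014 0.034 y -0.081 0.081
w 0.05 8481 x -0.011 0.034 y -0.079 0.078
w 0.06 25284 x 0.001 0.034 y -0.07 0.07
w 0.07 8145 x 0.012 0.034 y -0.066 0.066
w 0.08 7708 x 0.02 0.024 y -0.056 0.056
```

The measured body is tapered: half width about 85 mm from +45 mm up, and 93.5 mm only from +75 mm up. If I grip the key by its 26 mm width, high on the head and about 4 mm off pad centre, the sweep should just clear the lid and end well clear. I'll verify the lid-lock distance in the wrist camera and the chairs' clearance at the block.

```bash
python3 - <<'E'
from h import *
L=np.array([.4949,.2635]);e=np.array([np.cos(np.radians(99.9)),np.sin(np.radians(99.9))])
for nm,reg in (('w1',(slice(55,110),slice(200,520))),('w6',(slice(5,60),slice(200,480)))):
    P=pts(load(nm));p=P[reg].reshape(-1,3);p=p[np.isfinite(p).all(1)&(p[:,2]>.125)&(p[:,2]<.26)];k=p
    for _ in range(5):
        c=k.mean(0);n=np.linalg.svd(k-c,full_matrices=False)[2][2];d=abs((k-c)@n);k=k[d<max(.003,np.percentile(d,60))]
    n*=np.sign(n[2]);print(nm,len(p),len(k),n.round(3),c.round(3),[(z,round(-((np.r_[L,z]-c)@n)/(n[:2]@e),4)) for z in(.12,.187,.217)])
P=pts(load('s3')).reshape(-1,3)
for z0,z1 in((.05,.1),(.1,.16)):
    q=P[(P[:,2]>z0)&(P[:,2]<z1)&(P[:,0]>.25)&(P[:,0]<.75)&(P[:,1]<-.39)&(P[:,1]>-.7)]
    i=np.argsort(np.hypot(q[:,0]-.435,q[:,1]+.324))[:4];print(z0,q[i].round(3).tolist(),'ymax x<.5',q[q[:,0]<.5][:,1].max())
s=load('s3');C=s['pixels'].reshape(-1,3).astype(int)
m=np.all((P>(.38,-.40,.02))&(P<(.5,-.25,.09)),1)
red=m&(C[:,0]-C[:,1]>75)&(C[:,1]<60)&(P[:,2]>.04);print('red',P[red].mean(0),red.sum())
for nm,mm in(('grey',m&(P[:,2]>.045)&(P[:,1]<-.35)),('yel',m&(P[:,2]>.045)&(P[:,1]>-.295))):print(nm,P[mm].mean(0),mm.sum())
E
```

```text
w1 17524 17524 [ 0.165 -0.936  0.31 ] [0.52  0.365 0.199] [(0.12, np.float64(0.0694)), (0.187, np.float64(0.0913)), (0.217, np.float64(0.1011))]
w6 15341 15341 [ 0.165 -0.936  0.31 ] [0.5   0.349 0.163] [(0.12, np.float64(0.0695)), (0.187, np.float64(0.0914)), (0.217, np.float64(0.1012))]
0.05 [[0.445, -0.438, 0.094], [0.443, -0.439, 0.08], [0.444, -0.439, 0.05], [0.448, -0.439, 0.088]] ymax x<.5 -0.4379666352498115
0.1 [[0.445, -0.438, 0.132], [0.444, -0.439, 0.119], [0.443, -0.439, 0.105], [0.443, -0.439, 0.143]] ymax x<.5 -0.43840135759077714
red [ 0.4351916  -0.32307484  0.05501119] 46
grey [ 0.41672254 -0.36744766  0.05468253] 20
yel [ 0.45054915 -0.28016605  0.05499902] 17
```

Both wrist frames agree. I'll grip with about 12 mm of overlap at the top of the head and about 5 mm offset to get about 2 mm clearance. The block yaw is 68.8°, and the nearest chair point is 13 mm from the body. Moving above the key.

```bash
for i in 1 2 3 4; do python3 -m inch '[[-0.09,-1,0,0.45,38],[-0.09,-1,0,0.45,38],[-0.09,-1,0,0.45,38],[-0.09,-1,0,0.45,38],[-0.09,-1,0,0.45,38]]'|grep -E 'tool_pos';done; python3 -m inch '[[-0.1,-0.8,-0.3,0.4,38],[-0.1,-0.8,-0.3,0.4,38],[-0.1,-0.6,0,0,38],[0,0,0,0,38]]'
python3 - <<'E'
from h import *
s=r.get_state();X=R.from_quat(s['eef_rot']).as_matrix()[:2,0];print(s['q'].round(3),s['tool_pos'],np.degrees(np.arctan2(X[1],X[0])))
w=snap('wrist','w7')
K=w['K'];p=att(w).T@(np.array([.434,-.3235,.06])-w['position']);u=int(K[0,2]+K[0,0]*p[0]/-p[2]);v=int(K[1,2]-K[1,1]*p[1]/-p[2]);print(u,v)
u0,v0=max(u-80,0),max(v-60,0);print(u0,v0);crop('w7',u0,v0,u0+160,v0+120,'w7c',5)
E
```

```text
tool_pos: [0.4809, 0.0966, 0.2177]
tool_pos: [0.4693, -0.0285, 0.2177]
tool_pos: [0.4575, -0.1535, 0.2177]
tool_pos: [0.4457, -0.2786, 0.2176]
clock: 14.1
tool_pos: [0.4373, -0.3346, 0.2019]
eef_rot: [0.187, 0.982, -0.001, -0.001]
contact_force: [-0.8, 0.2, -0.0]
opening: 0.425
[ 1.039  0.786 -0.826  1.83   0.749  0.872  1.039] [ 0.43728093 -0.33461528  0.20187913] 158.41268160817043
292 194
212 134
```

View pics/w7c.png

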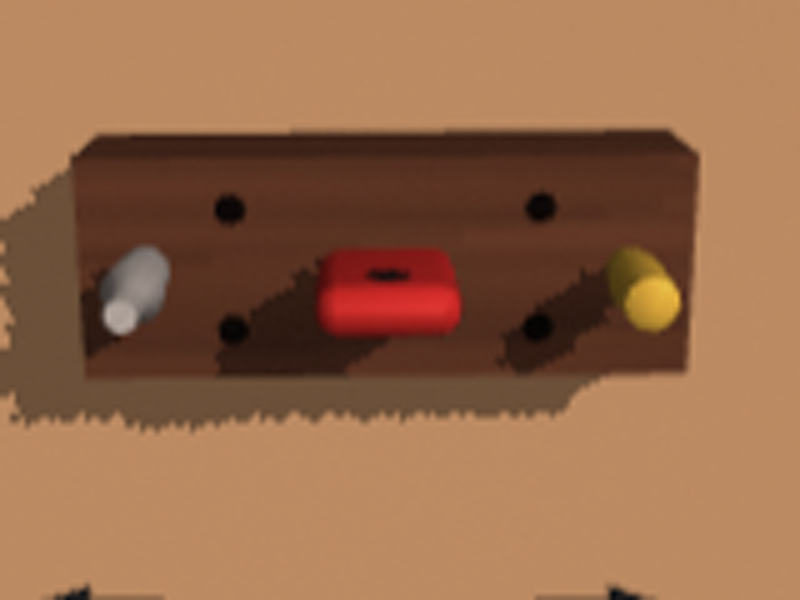

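The crop shows the red key head between the grey tool (120,315) and the yellow one (650,303). Its top face spans (320–461, 285–335), centre px (290,196), parallel to the block and to the jaws.

```bash
python3 - <<'E'
from h import *
w=load('w7');P=pts(w)
k=ray(w,290,196,.066);print(k,ray(w,212+318/5,134+310/5,.066),ray(w,212+461/5,134+310/5,.066),np.nanmedian(P[194:199,283:297].reshape(-1,3),0))
b=[ray(w,212+u/5,134+v/5,.032) for u,v in((72,157),(697,155),(688,375),(85,377))];print(np.mean(b,0),np.hypot(*(b[0]-b[1])[:2]),np.hypot(*(b[1]-b[2])[:2]))
a=np.radians(158.4);X=np.array([np.cos(a),np.sin(a)])
for c in (k[:2],np.mean(b,0)[:2]):
    t=c-.005*X;print('target',t,'shift units',(t-r.get_state()['tool_pos'][:2])/.025)
E
```

```text
[ 0.43298366 -0.32584018  0.066     ] [ 0.42838083 -0.33753765  0.066     ] [ 0.43752143 -0.31430804  0.066     ] [ 0.43266135 -0.32623655  0.06634432]
[ 0.43365215 -0.32622123  0.032     ] 0.11948535488286564 0.04408229520380848
target [ 0.43763255 -0.3276808 ] shift units [-0.02122623  0.19499303]
target [ 0.43830103 -0.32806185] shift units [0.00551314 0.17975098]
```

```bash
python3 -m inch '[[0,0.18,-1,0,36],[0,0,-1,0,36],[0,0,-1,0,36],[0,0,-0.6,0,36],[0,0,0,0,36]]'; python3 -c "
from h import *
print(r.get_state()['tool_pos'])"
```

```text
clock: 14.65
tool_pos: [0.4385, -0.3252, 0.1114]
eef_rot: [0.184, 0.983, 0.001, -0.001]
contact_force: [-0.5, 0.1, 0.6]
opening: 0.408
[ 0.43854421 -0.32524136  0.11141071]
```

```bash
python3 -m inch '[[-0.02,-0.11,-0.5,0,36],[0,0,-0.5,0,36],[0,0,-0.5,0,36],[0,0,0,0,36]]'; python3 -m inch '[[0,0,0,0,20],[0,0,0,0,20],[0,0,0,0,20],[0,0,0,0,20]]' 20;python3 -m inch '[[0,0,0,0,20],[0,0,0,0,20]]' 55
```

```text
clock: 15.05
tool_pos: [0.438, -0.3286, 0.0737]
eef_rot: [0.185, 0.983, 0.0, -0.001]
contact_force: [-0.4, 0.5, 0.5]
opening: 0.408
clock: 15.45
tool_pos: [0.4391, -0.329, 0.0756]
eef_rot: [0.185, 0.983, -0.0, 0.0]
contact_force: [0.7, -0.1, -1.2]
opening: 0.291
clock: 15.65
tool_pos: [0.439, -0.329, 0.0754]
eef_rot: [0.185, 0.983, -0.0, 0.0]
contact_force: [-0.2, 0.2, 0.3]
opening: 0.278
```

Gripped (25 mm). Lifting and carrying to the lock.

```bash
python3 -m inch '[[0,0,0.4,0,20],[0,0,0.8,0,20],[0,0,1,0,20],[0,0,1,0,20],[0,0,1,0,20]]'; python3 -m inch '[[0,0,1,0,20],[0,0,1,0,20],[0.1,0.74,0,0.25,20],[0.1,1,0,0.25,20],[0.1,1,0,0.2,20]]'|grep -E 'tool|open'
for i in 1 2 3; do python3 -m inch '[[0.1,1,0,0.22,20],[0.1,1,0,0.22,20],[0.1,1,0,0.22,20],[0.1,1,0,0.22,20],[0.1,1,0,0.22,20]]'|grep -E 'tool|open';done;python3 -m inch '[[0.12,1,0,0.25,20],[0.12,1,0,0.25,20],[0.13,1,0,0.25,20],[0.13,1,0,0.25,20],[0.2,0.8,0,0.25,20]]'|grep -E 'tool|open'; python3 -m inch '[[0,0.2,0,0,20],[0,0,0,0,20],[0,0,0,0,20]]'
python3 - <<'E'
from h import *
s=r.get_state();X=R.from_quat(s['eef_rot']).as_matrix();print(s['q'].round(3),s['tool_pos'],np.degrees(np.arctan2(X[1,0],X[0,0])))
w=snap('wrist','w8');P=pts(w);C=w['pixels'].astype(int)
red=(C[...,0]-C[...,1]>60)&(C[...,1]<70)&(C[...,2]<70)&(P[...,2]>.1)
v,u=np.nonzero(red);print(red.sum(),u.min(),u.max(),v.min(),v.max())
q=(P[red]-s['tool_pos'])@X;print('tool frame red: ',np.percentile(q,[2,50,98],axis=0).round(4))
K=w['K'];crop('w8',200,120,360,240,'w8c',5)
E
```

```text
clock: 16.15
tool_pos: [0.4389, -0.3287, 0.1819]
eef_rot: [0.184, 0.983, 0.0, 0.0]
contact_force: [-0.4, 0.1, -0.1]
opening: 0.272
tool_pos: [0.446, -0.2586, 0.2301]
opening: 0.279
tool_pos: [0.4581, -0.1332, 0.2299]
opening: 0.276
tool_pos: [0.4703, -0.0085, 0.2299]
opening: 0.272
tool_pos: [0.4826, 0.1162, 0.2298]
opening: 0.276
tool_pos: [0.4997, 0.2369, 0.2299]
opening: 0.275
clock: 18.95
tool_pos: [0.5008, 0.2383, 0.2298]
eef_rot: [-0.089, 0.996, -0.001, -0.001]
contact_force: [-0.3, -0.5, -0.3]
opening: 0.275
[-0.013  0.778 -0.919  1.789  0.746  0.967  0.501] [0.500839   0.23826678 0.22980105] -169.79773412067155
1673 257 306 234 271
tool frame red:  [[ 0.0037 -0.0126  0.0083]
 [ 0.0109 -0.0011  0.0125]
 [ 0.0121  0.0108  0.0375]]
```

View pics/w8.png

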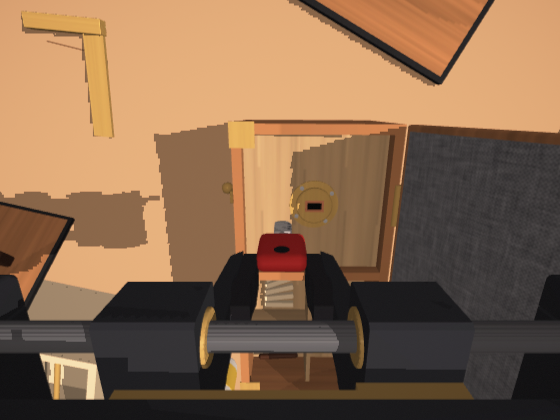

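The wrist view shows the key held upright, head at (282,252), nose at about (283,228), with the keyhole at (314,206). I'll measure both in this frame.

```bash
python3 - <<'E'
from h import *
w=load('w8');C=w['pixels'].astype(int);g=C.sum(2);P=pts(w)
sub=g[198:215,302:328];v,u=np.nonzero(sub<70);print('slot px',u.mean()+302,v.mean()+198,len(u),u.min()+302,u.max()+302,v.min()+198,v.max()+198)
L=ray(w,u.mean()+302,v.mean()+198,.104);print('slot',L)
print(ray(w,u.min()+302-.5,v.mean()+198,.104)[:2],ray(w,u.max()+302.5,v.mean()+198,.104)[:2])
reg=P[218:236,268:300];c=C[218:236,268:300]
m=(reg[...,2]>.15)&(abs(c[...,0]-c[...,2])<45);vv,uu=np.nonzero(m);print('blade px',uu.min()+268,uu.max()+268,vv.min()+218,vv.max()+218,len(uu))
T=np.array([.500839,.238267,.229801]);a=np.radians(-169.8);X=np.array([np.cos(a),np.sin(a),0]);Y=np.array([np.sin(a),-np.cos(a),0])
q=reg[m]-T;print('blade in tool x,y,z',np.percentile(q@X,[3,50,97]).round(4),np.percentile(q@Y,[3,50,97]).round(4),np.percentile(-q[:,2],[3,50,97]).round(4))
k=T+.0063*X-.0005*Y;print('key axis',k,'shift units',(L-k)[:2]/.025)
v2=np.array([.4949,.2635]);print('alt',(v2-k[:2])/.025)
E
```

```text
slot px 314.0 206.0 65 308 320 204 208
slot [0.49446804 0.26407442 0.104     ]
[0.49545397 0.25865317] [0.49348219 0.26949519]
blade px 274 291 221 233 201
blade in tool x,y,z [0.0074 0.0087 0.0092] [-0.0055 -0.0006  0.005 ] [0.0485 0.0562 0.0677]
key axis [0.49472711 0.23665927 0.229801  ] shift units [-0.01036294  1.09660598]
alt [0.0069156  1.07362927]
```

```bash
python3 -m inch '[[0,0.6,0,0,20],[0.01,0.48,-0.3,0,20],[0,0,-0.9,0,20],[0,0,-0.9,0,20],[0,0,0,0,20]]' 58; python3 -m inch '[[0,0,-0.1,0,20],[0,0,-0.1,0,20],[0,0,-0.1,0,20],[0,0,0,0,20]]'
python3 - <<'E'
from h import *
s=r.get_state();X=R.from_quat(s['eef_rot']).as_matrix();print(s['tool_pos'],np.degrees(np.arctan2(X[1,0],X[0,0])))
k=s['tool_pos']+.0066*X[:,0]-.0004*X[:,1];print('key',k,'nose z',k[2]-.0685,'err',np.array([.4947,.2638])-k[:2])
E
```

```text
clock: 19.5
tool_pos: [0.5002, 0.2661, 0.1749]
eef_rot: [-0.09, 0.996, -0.001, -0.002]
contact_force: [-0.5, -0.3, -1.0]
opening: 0.274
clock: 19.9
tool_pos: [0.5019, 0.2667, 0.1706]
eef_rot: [-0.089, 0.996, 0.0, 0.0]
contact_force: [0.3, -0.5, -0.2]
opening: 0.274
[0.50188058 0.26667027 0.17056172] -169.78831984071056
key [0.49545604 0.26510653 0.17055791] nose z 0.10205791283825344 err [-0.00075604 -0.00130653]
```

```bash
python3 -m inch '[[-0.03,-0.05,-0.06,0,20],[0,0,-0.08,0,20],[0,0,-0.08,0,20],[0,0,0,0,20]]'; python3 -m inch '[[0,0,-0.08,0,20],[0,0,-0.08,0,20],[0,0,0,0,20]]'
```

```text
clock: 20.3
tool_pos: [0.5009, 0.2651, 0.1644]
eef_rot: [-0.089, 0.996, -0.0, -0.0]
contact_force: [0.7, 0.1, -0.4]
opening: 0.277
clock: 20.6
tool_pos: [0.501, 0.265, 0.1605]
eef_rot: [-0.089, 0.996, -0.0, -0.0]
contact_force: [1.0, -0.6, -0.8]
opening: 0.272
```

No contact yet with the nose about 12 mm in. Continuing with a small rock along the slot.

```bash
python3 -m inch '[[0,0.03,-0.08,0,20],[0,-0.06,-0.08,0,20],[0,0.03,-0.06,0,20],[0,0,0,0,20]]'; python3 -m inch '[[0,0.04,-0.08,0,20],[0,-0.08,-0.08,0,20],[0,0.04,-0.08,0,20],[0,0,0,0,20]]'
```

```text
clock: 21.0
tool_pos: [0.5014, 0.2653, 0.1557]
eef_rot: [-0.089, 0.996, -0.0, 0.001]
contact_force: [0.3, -1.1, 5.1]
opening: 0.277
clock: 21.4
tool_pos: [0.5007, 0.2662, 0.1493]
eef_rot: [-0.089, 0.996, 0.001, -0.0]
contact_force: [0.4, 1.5, -1.4]
opening: 0.274
```

```bash
python3 -m inch '[[0,0.04,-0.06,0,20],[0,-0.08,-0.06,0,20],[0,0.04,-0.04,0,20],[0,0,0,0,20]]'; python3 -m inch '[[0,0.04,-0.06,0,20],[0,-0.08,-0.06,0,20],[0,0.04,-0.06,0,20],[0,0,0,0,20]]'
```

```text
clock: 21.8
tool_pos: [0.5014, 0.2666, 0.1471]
eef_rot: [-0.089, 0.996, 0.001, 0.001]
contact_force: [-1.6, -1.5, 15.2]
opening: 0.274
clock: 22.2
tool_pos: [0.5022, 0.267, 0.1466]
eef_rot: [-0.089, 0.996, 0.0, 0.003]
contact_force: [-5.7, -7.8, 44.6]
opening: 0.27
```

Fz 44 N at z=0.1466, against an expected fully-home 0.1465, and past the pin limit of 15 N: the key is home. I'll ease the push and begin turning about the key axis (TCP compensated for the 6.6 mm offset).

```bash
python3 -m inch '[[-0.03,-0.06,0.08,0,20],[0,0,0,0,20]]' 60; python3 -m inch '[[0.003,-0.027,0,-1,20],[0,-0.028,0,-1,20],[-0.002,-0.028,0,-1,20],[0,0,0,0,20]]';python3 -c "
from h import *
s=r.get_state();print(s['moment'],s['tool_pos'])"
```

```text
clock: 22.4
tool_pos: [0.5017, 0.2666, 0.1469]
eef_rot: [-0.089, 0.996, 0.002, 0.003]
contact_force: [-1.6, -2.6, 26.9]
opening: 0.273
clock: 22.8
tool_pos: [0.5019, 0.2642, 0.1469]
eef_rot: [0.069, 0.998, 0.002, 0.003]
contact_force: [-1.7, -1.7, 28.9]
opening: 0.274
[-0.51364097  0.45114634 -0.00577129] [0.50185641 0.26420806 0.14688732]
```

```bash
python3 -m inch '[[-0.005,-0.027,0,-0.8,20],[-0.008,-0.026,0,-0.8,20],[-0.011,-0.025,0,-0.8,20],[0,0,0,0,20]]';python3 -c "
from h import *
s=r.get_state();print(s['moment'],s['tool_pos'])"
```

```text
clock: 23.2
tool_pos: [0.5014, 0.2623, 0.1469]
eef_rot: [0.193, 0.981, 0.003, 0.003]
contact_force: [-1.9, -2.0, 28.7]
opening: 0.274
[-0.46324851  0.42642697  0.10953992] [0.50141182 0.26231297 0.14689977]
```

The lock is following (Mz 0.11 N m) and there's no lid contact past the worst corner. Continuing.

```bash
python3 -m inch '[[-0.013,-0.024,0,-1,20],[-0.016,-0.0225,0,-1,20],[-0.018,-0.021,0,-1,20],[-0.02,-0.019,0,-1,20],[0,0,0,0,20]]'|tail -4;python3 -m inch '[[-0.022,-0.0165,0,-1,20],[-0.0235,-0.014,0,-1,20],[-0.025,-0.0115,0,-1,20],[-0.026,-0.009,0,-1,20],[0,0,0,0,20]]'|tail -4;python3 -c "
from h import *
s=r.get_state();print(s['moment'],s['tool_pos'])"
```

```text
tool_pos: [0.4996, 0.2597, 0.1468]
eef_rot: [0.393, 0.92, 0.003, 0.002]
contact_force: [-3.0, -3.0, 29.9]
opening: 0.272
tool_pos: [0.4969, 0.2584, 0.1469]
eef_rot: [0.575, 0.818, 0.003, 0.002]
contact_force: [-4.5, -2.2, 31.3]
opening: 0.277
[-0.4695593   0.89853447  0.0766369 ] [0.49692153 0.25840271 0.14687913]
```

```bash
python3 -m inch '[[-0.027,-0.006,0,-1,20],[-0.0275,-0.003,0,-1,20],[-0.02,-0.001,0,-0.7,20],[0,0,0,0,20]]'|tail -4;python3 -c "
from h import *
s=r.get_state();print(s['moment'],s['tool_pos'])";python3 -m inch '[[-0.02,0,0,-0.7,20],[-0.02,0,0,-0.7,20],[0,0,0,0,20]]'|tail -4;python3 -c "
from h import *
s=r.get_state();print(s['moment'],s['tool_pos'],s['q'].round(3))"
```

```text
tool_pos: [0.4949, 0.2582, 0.1469]
eef_rot: [0.684, 0.729, 0.003, 0.001]
contact_force: [-4.5, -3.0, 32.5]
opening: 0.278
[-0.35420599  0.99712902  0.2435678 ] [0.49493339 0.25817465 0.14685144]
tool_pos: [0.494, 0.2583, 0.1468]
eef_rot: [0.736, 0.677, 0.003, 0.001]
contact_force: [-4.3, -1.8, 32.5]
opening: 0.278
[-0.31571642  1.05050221  0.19431067] [0.4939649  0.25826439 0.14684025] [-0.362  0.774 -0.343  1.87   0.454  0.568 -1.084]
```

```bash
python3 - <<'E'
from h import *
s=r.get_state();X=R.from_quat(s['eef_rot']).as_matrix();w=snap('wrist','w9');P=pts(w);C=w['pixels'].astype(int)
for nm in('w8','w9'):
    w=load(nm);P=pts(w);C=w['pixels'].astype(int)
    red=(C[...,0]-C[...,1]>60)&(C[...,1]<70)&(C[...,2]<70);red[:200]=0;red[300:]=0;red[:,:230]=0;red[:,330:]=0
    T,a=((np.array([.500839,.238267,.229801]),np.radians(-169.8)) if nm=='w8' else (s['tool_pos'],np.arctan2(X[1,0],X[0,0])))
    Xx=np.array([np.cos(a),np.sin(a),0]);Y=np.array([np.sin(a),-np.cos(a),0]);p=P[red];p=p[np.isfinite(p).all(1)]-T;q=np.stack([p@Xx,p@Y,-p[:,2]],1)
    f=q[(q[:,2]>.014)&(q[:,2]<.04)&(abs(q[:,0]-.011)<.008)&(abs(q[:,1])<.012)]
    z=np.polyfit(f[:,1],f[:,0],1);print(nm,len(f),'yaw of head rel tool (slope deg)',np.degrees(np.arctan(z[0])),'x0',z[1],np.percentile(q[:,2],[1,99]))
crop('w9',200,200,360,300,'w9c',5)
E
```

```text
w8 712 yaw of head rel tool (slope deg) -1.1242040300821248 x0 0.01154292747574973 [0.00798833 0.03833695]
w9 719 yaw of head rel tool (slope deg) 1.8359840516339159 x0 0.01076117044737702 [0.00773763 0.04213094]
```

View pics/w9c.png

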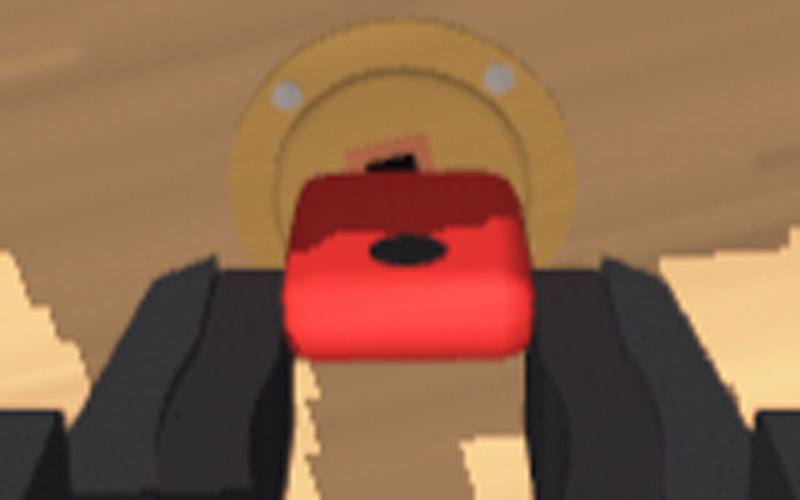

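The picture shows the head square in the jaws at (410,265). The lock plug's slot mouth at (390,155) lags the key by about 13°, which is the stated play, so the plug is at about 89°. I'll turn a little more to confirm the stop by torque.

```bash
for i in 1 2; do python3 -m inch '[[-0.015,0,0,-0.6,20],[0,0,0,0,20],[0,0,0,0,20]]' 60|grep -E 'rot|force';python3 - <<'E'
from h import *
s=r.get_state();X=R.from_quat(s['eef_rot']).as_matrix();w=snap('wrist','w10');P=pts(w);C=w['pixels'].astype(int)
red=(C[...,0]-C[...,1]>60)&(C[...,1]<70)&(C[...,2]<70);red[:200]=0;red[300:]=0;red[:,:230]=0;red[:,330:]=0
q=(P[red]-s['tool_pos'])@X;f=q[(q[:,2]>.014)&(q[:,2]<.04)&(abs(q[:,0]-.011)<.008)&(abs(q[:,1])<.012)]
z=np.polyfit(f[:,1],f[:,0],1);y=np.degrees(np.arctan2(X[1,0],X[0,0]));print('tool yaw',y,'head rel',np.degrees(np.arctan(z[0])),'Mz',s['moment'][2],s['tool_pos'],s['opening'])
E
done
```

```text
eef_rot: [0.756, 0.654, 0.003, 0.0]
contact_force: [-5.4, -2.3, 33.7]
tool yaw 81.70564364245125 head rel 1.4045643870153754 Mz 0.17380219729066046 [0.49359655 0.2582923  0.14684424] 0.27249499129216315
eef_rot: [0.776, 0.63, 0.003, 0.0]
contact_force: [-5.0, -2.8, 32.6]
tool yaw 78.13908184266333 head rel 1.837206921159286 Mz 0.2608941120439744 [0.49314849 0.25832094 0.14682284] 0.27618414734912716
```

```bash
python3 - <<'E'
from h import *
for nm in('w9','w10'):
    w=load(nm);C=w['pixels'].astype(int)
    b=(C[...,0]-C[...,1]>0);sub=C[222:238,262:296];
    if nm=='w9':
        for v in range(224,236): print(v,[tuple(C[v,u]) for u in range(268,290,3)])
    d=(C[...,0]-C[...,1]);br=np.median(d[212:220,270:290])
    top=[]
    for u in range(270,286):
        for v in range(222,236):
            if (C[v,u,0]>90) and (C[v,u,0]-C[v,u,1])/C[v,u,0]>.36 and C[v,u,1]>60: top.append((u,v));break
    print(nm,br,top)
    dark=[(u,v) for v in range(224,238) for u in range(266,292) if C[v,u].sum()<90];print('dark',dark)
    if len(top)>5:
        W=np.array([ray(w,u,v,.104)[:2] for u,v in top]);f=W-W.mean(0);dd=np.linalg.svd(f)[2][0];print('edge dir',np.degrees(np.arctan2(dd[1],dd[0]))%180)
E
```

```text
224 [(np.int64(165), np.int64(124), np.int64(68)), (np.int64(166), np.int64(125), np.int64(68)), (np.int64(167), np.int64(125), np.int64(69)), (np.int64(166), np.int64(124), np.int64(68)), (np.int64(168), np.int64(125), np.int64(70)), (np.int64(168), np.int64(125), np.int64(68)), (np.int64(167), np.int64(125), np.int64(68)), (np.int64(167), np.int64(126), np.int64(69))]
225 [(np.int64(166), np.int64(125), np.int64(68)), (np.int64(166), np.int64(124), np.int64(68)), (np.int64(168), np.int64(125), np.int64(69)), (np.int64(167), np.int64(125), np.int64(69)), (np.int64(167), np.int64(125), np.int64(69)), (np.int64(167), np.int64(126), np.int64(69)), (np.int64(167), np.int64(126), np.int64(69)), (np.int64(167), np.int64(126), np.int64(69))]
226 [(np.int64(166), np.int64(125), np.int64(68)), (np.int64(168), np.int64(125), np.int64(70)), (np.int64(167), np.int64(124), np.int64(68)), (np.int64(167), np.int64(125), np.int64(69)), (np.int64(166), np.int64(125), np.int64(68)), (np.int64(164), np.int64(114), np.int64(67)), (np.int64(168), np.int64(126), np.int64(70)), (np.int64(168), np.int64(12
[... 3430 characters left out ...]
278, 228), (279, 228), (280, 228), (281, 227), (282, 227), (283, 227), (284, 227), (285, 229)]
dark [(281, 231), (277, 232), (278, 232), (279, 232), (280, 232), (281, 232), (282, 232), (274, 233), (275, 233), (276, 233), (277, 233), (278, 233), (279, 233), (280, 233), (281, 233), (282, 233)]
edge dir 6.6878589713386045
w10 40.0 [(270, 231), (271, 231), (272, 230), (273, 230), (274, 230), (275, 229), (276, 229), (277, 229), (278, 228), (279, 228), (280, 227), (281, 227), (282, 227), (283, 227), (284, 230), (285, 232)]
dark [(280, 231), (278, 232), (279, 232), (280, 232), (281, 232), (275, 233), (276, 233), (277, 233), (278, 233), (279, 233), (280, 233), (281, 233)]
edge dir 177.37627199135338
```

```bash
python3 - <<'E'
from h import *
from scipy.stats import linregress
for nm,us in(('w9',range(270,284)),('w10',range(270,282))):
    w=load(nm);C=w['pixels'].astype(float);E=[]
    for u in us:
        g=C[222:232,u,1]/C[222:232,u,0];  # brass .75 -> bevel .59
        i=np.nonzero(g<.67)[0][0];v=222+i-1+(g[i-1]-.67)/(g[i-1]-g[i]);E.append(ray(w,u,v,.104)[:2])
    E=np.array(E);l=linregress(E[:,0],E[:,1]);print(nm,'slot edge dir',np.degrees(np.arctan(l.slope)),'+-',np.degrees(l.stderr))
    R_=att(w)
w=load('w8');
# reference: chest y-axis from lid normal 9.9 deg
E

```

```text
w9 slot edge dir 10.065538116319573 +- 0.3825327061661905
w10 slot edge dir 10.253693697574741 +- 0.43039941010321936
```

The slot now lies at 10.1–10.3°, against 100° at the start. That's a full 90°, and the extra turning didn't move it, so it's on its stop. I'll hold, check the cover and bystanders, and hand in.

```bash
python3 -m inch '[[0,0,0,0,20],[0,0,0,0,20],[0,0,0,0,20],[0,0,0,0,20],[0,0,0,0,20]]' 60; python3 - <<'E'
from h import *
from scipy.stats import linregress
w=snap('wrist','w11');C=w['pixels'].astype(float);E=[]
for u in range(270,282):
    g=C[222:232,u,1]/C[222:232,u,0];i=np.nonzero(g<.67)[0][0];v=222+i-1+(g[i-1]-.67)/(g[i-1]-g[i]);E.append(ray(w,u,v,.104)[:2])
E=np.array(E);print('slot',np.degrees(np.arctan(linregress(E[:,0],E[:,1]).slope)),r.get_state()['moment'])
A=snap('scene','s9');B=load('scene0');S=snap('side','s9b');P=pts(S).reshape(-1,3)
q=P[(P[:,0]>.585)&(P[:,0]<.675)&(P[:,1]>-.14)&(P[:,1]<0)&(P[:,2]>.012)&(P[:,2]<.1)]
if len(q)>50:
    k=q
    for _ in range(5): c=k.mean(0);n=np.linalg.svd(k-c,full_matrices=False)[2][2];d=abs((k-c)@n);k=k[d<max(.003,np.percentile(d,70))]
    print('cover',len(q),len(k),c.round(3),'tilt',np.degrees(np.arccos(abs(n[2]))))
for nm,(u0,v0,u1,v1) in dict(chairs_tin=(85,170,140,280),square=(250,190,290,225),glue=(325,270,350,310)).items():
    d=np.abs(A['pixels'].astype(int)-B['pixels'])[v0:v1,u0:u1].max(2);print(nm,'changed frac',(d>60).mean().round(3))
E
```

```text
clock: 26.15
tool_pos: [0.4932, 0.2583, 0.1468]
eef_rot: [0.776, 0.63, 0.003, 0.0]
contact_force: [-5.3, -1.9, 33.2]
opening: 0.276
slot 10.211269037694656 [-0.24306813  1.05883096  0.29400165]
cover 1185 605 [ 0.632 -0.073  0.052] tilt 42.64176659552029
chairs_tin changed frac 0.268
square changed frac 0.046
glue changed frac 0.0
```

```bash
python3 - <<'E'
from h import *
A=load('s9');Pa=pts(A)
for n in('s3','s1','scene0'):
    B=load(n);P=pts(B)
    for nm,(u0,v0,u1,v1) in dict(chairs_tin=(85,170,140,280),square=(250,190,290,225)).items():
        d=np.abs(A['pixels'].astype(int)-B['pixels'])[v0:v1,u0:u1].max(2);z=np.abs(A['range_z']-B['range_z'])[v0:v1,u0:u1];print(n,nm,(d>60).mean().round(3),'depth chg>15mm',(z>.015).mean().round(3))
E
```

```text
s3 chairs_tin 0.441 depth chg>15mm 0.01
s3 square 0.294 depth chg>15mm 0.253
s1 chairs_tin 0.368 depth chg>15mm 0.01
s1 square 0.126 depth chg>15mm 0.191
scene0 chairs_tin 0.268 depth chg>15mm 0.008
scene0 square 0.046 depth chg>15mm 0.006
```

Depth there is unchanged from the start, so only shadows moved. Handing in.

```bash
python3 -c "
from plant import r
print(r.finish_job(), r.get_state()['clock'])"
```

```text
the job is handed in; nothing more can be done
the job is handed in; nothing more can be done
```

I handed the job in at about 26 s of the 72 s. The cover leans on the wardrobe and the key is home, turned and still gripped.

- **Cover:** I lifted it by the ends of its finger bar and stood it on the worktop against the carcass's near side. It was released and still leaning at about 43° at the last check.
- **Key:** I pushed the red-headed key home with small rocks along the slot. It stopped at 0.1466 m, where fully home was expected at 0.1465 m. I then turned it clockwise.
- **Lock:** The slot moved from about 100° to 10.2°, a full quarter turn. It did not move when I turned the tool about 7° further, so it is on its stop. At hand-in the gripper was set to 60 N, pushing down about 33 N and holding about 0.29 N m on the key.
- **Bystanders:** The chairs, pin tin and square show the same depth as at the start. The picture colours there did change, which I put down to shadows. The glue bottle's pixels did not change.

**Disagreement:** the tool turned about 112°, but quarter turn plus play accounts for only about 104°. The rest must be flex or slight slip of the key in the jaws. My measurement of the head in the jaws showed only about 3° of that.

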